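# Find the unlatched service-duct cover and push it open

## Robot

A 6-joint arm with a two-finger parallel gripper is mounted at the origin on the work surface. World frame = base frame: x ahead of the robot, y to its left, z up, the work surface at z = 0. Lengths are in mm, angles in rad, forces in N, time in s.
With the tool pointing down it reaches from about 350 to 875 mm from the base axis. Payload 15.5 kg.
Tool frame: the origin (TCP) lies on the centre line of the jaws, within the pads' length; the fingertips stand 19 mm ahead of it and the grasp point (between the pads) is the TCP; z points along the fingers, y is the direction in which the jaws open and shut (so a half turn about z gives the same grasp; the last joint's range is limited). The gripper opens to 85 mm and grips with 20 to 120 N. Pads are 22 mm wide; open, the fingers measure 114 mm over their backs; the gripper's body (76 mm by 85 mm) begins 54 mm behind the grasp point. The pads swing forward as they close: fully open they stand 13 mm farther back than shut.
Start: joints at [1.143, 0.494, 1.345, -0, 1.302, -0.096], TCP at [204.177, 590.71, 250.277] pointing down, gripper open.
Joint ranges: [-2.91, 2.91], [-0.82, 2.16], [0.22, 2.67], [-1.22, 4.37], [0.12, 2.79], [-3.08, 3.08]. Speed limits (rad/s): [1.89, 1.89, 2.57, 3.01, 3.01, 3.01].

## Interface

Orientations are given as a unit quaternion [w, x, y, z].
In Python, from bench import bot, eoat, planner, telemetry, vision, hand_in gives the robot as it stands. Calls block until the motion is done:
- bot.move_to(position, orientation): joint-space move of the TCP to a pose.
- bot.line_to(position, attitude=None, feed=150): straight line of the TCP; attitude=None keeps the orientation; feed is the mean speed in mm/s.
- bot.set_joints(angles): joint-space move.
- eoat.move_gripper(opening, newtons=None): opening from 0.0 (shut) to 1.0 (fully open); newtons is the grip in N (None keeps the last); returns when the fingers have stopped.
- bot.pause(seconds).
- planner.ik(position, orientation): joint angles nearest the present ones, or None.
- telemetry.sense(): the state.
- vision.grab_frame(name): name is "scene" or "top" or "wrist"; returns the picture (420x560x3 uint8, red, green, blue); there is no depth.
- vision.camera_params(name): a dict with "fov_y" (degrees; the focal length in pixels is half the picture's height over the tangent of half this angle, whatever the lens; pixels are square), "cx", "cy" (the principal point, pixels), "R" (3x3) and "t" (3): a world point X has camera coordinates R X + t. Camera axes: x right, y down, z forward; pixel columns grow to the right and rows downward; lengths in mm; the calibration is good to about 2 mm. A picture is of the moment at which its call begins: read the wrist's pose just before it. camera_params takes no time and is no camera call; for the wrist camera it gives the pose at the moment of the call.
A pose or a line that the arm cannot do raises bot.PlanningError and nothing moves.
- hand_in(): hands the job in, once; it reports no verdict.
The state is a dict: "time_s": time; "joints": joint angles; "qd": joint speeds; "joint_torque": joint torques, N m; "position": TCP position; "orientation": TCP orientation; "ft_force": force on the tool from outside, world axes, zero at the start; "moment": the same for the moment, N m; "opening": opening from 0.0 (shut) to 1.0 (fully open).
Only numpy, scipy, OpenCV 4.12 (cv2) and the standard library are available. Lean on these libraries where they do the work, as an engineer would, in place of code of your own. Each camera call takes 0.05 s, during which the arm holds its last target. There are 200 camera calls.

## Task

One of the four identical covers on the bench's service duct has been left unlatched. Press their ribbed rear strips with the fingertips, one after another and without forcing a cover that does not give, until you find the one that rocks, then push that cover open until it stands upright, so that the outlets under it can be used. Do not grip a cover, and leave the bottle, vial, rack and marker where they are.

Things in the scene. Friction and masses are not known exactly. Their poses are not given: they have to be found in the camera images.
- duct: Fixed white service duct standing on the bench, 140 mm deep (its own x), 556 mm long (its own y) and 80 mm high; origin at the centre of its underside, +x pointing to the rear side, away from the robot, z up. Its top holds four identical flush covers in a row, pitch 104 mm, with a plain fixed deck 66 mm long at either end. The bays under the covers are hollow down to 4 mm above the bench; the rear rail's inner wall lies 52 mm behind the covers' pivot axis.
- cover_1 (a joint): Tilt of the cover at y = +156 mm in the duct's frame, in rad: 0 shut and flush, growing as the rear strip goes down and the front edge rises, 1.57 upright against its stop. A latched cover gives less than 0.06 rad when its rear strip is pressed; the free one turns against steady hinge friction of about 0.06 N m and stays where it is left.
- cover_1_press (a point): Point on top of cover 1, centre of the ribbed press strip, 30 mm behind the pivot axis; level with the duct's top (80 mm) when shut. Axes are the cover's and turn with it (x to the rear, y along the duct, z out of the top face).
- cover_1_pivot (a point): Middle of the pivot axis of cover 1 (the axis runs along the duct's y), 77 mm above the bench, 3 mm under the shut cover's top face. The cover is 110 mm (x) by 92 mm (y) by 6 mm, a grey top sheet on an aluminium plate: 60 mm of it lie in front of this axis, 50 mm behind it.
- cover_1_edge (a point): Middle of the front edge of cover 1, 60 mm in front of the pivot axis, at mid-thickness; when the cover is upright it stands 60 mm above the axis.
- cover_2 (a joint): Tilt of the cover at y = +52 mm in the duct's frame, in rad: 0 shut and flush, growing as the rear strip goes down and the front edge rises, 1.57 upright against its stop. A latched cover gives less than 0.06 rad when its rear strip is pressed; the free one turns against steady hinge friction of about 0.06 N m and stays where it is left.
- cover_2_press (a point): Point on top of cover 2, centre of the ribbed press strip, 30 mm behind the pivot axis; level with the duct's top (80 mm) when shut. Axes are the cover's and turn with it (x to the rear, y along the duct, z out of the top face).
- cover_2_pivot (a point): Middle of the pivot axis of cover 2 (the axis runs along the duct's y), 77 mm above the bench, 3 mm under the shut cover's top face. The cover is 110 mm (x) by 92 mm (y) by 6 mm, a grey top sheet on an aluminium plate: 60 mm of it lie in front of this axis, 50 mm behind it.
- cover_2_edge (a point): Middle of the front edge of cover 2, 60 mm in front of the pivot axis, at mid-thickness; when the cover is upright it stands 60 mm above the axis.
- cover_3 (a joint): Tilt of the cover at y = -52 mm in the duct's frame, in rad: 0 shut and flush, growing as the rear strip goes down and the front edge rises, 1.57 upright against its stop. A latched cover gives less than 0.06 rad when its rear strip is pressed; the free one turns against steady hinge friction of about 0.06 N m and stays where it is left.
- cover_3_press (a point): Point on top of cover 3, centre of the ribbed press strip, 30 mm behind the pivot axis; level with the duct's top (80 mm) when shut. Axes are the cover's and turn with it (x to the rear, y along the duct, z out of the top face).
- cover_3_pivot (a point): Middle of the pivot axis of cover 3 (the axis runs along the duct's y), 77 mm above the bench, 3 mm under the shut cover's top face. The cover is 110 mm (x) by 92 mm (y) by 6 mm, a grey top sheet on an aluminium plate: 60 mm of it lie in front of this axis, 50 mm behind it.
- cover_3_edge (a point): Middle of the front edge of cover 3, 60 mm in front of the pivot axis, at mid-thickness; when the cover is upright it stands 60 mm above the axis.
- cover_4 (a joint): Tilt of the cover at y = -156 mm in the duct's frame, in rad: 0 shut and flush, growing as the rear strip goes down and the front edge rises, 1.57 upright against its stop. A latched cover gives less than 0.06 rad when its rear strip is pressed; the free one turns against steady hinge friction of about 0.06 N m and stays where it is left.
- cover_4_press (a point): Point on top of cover 4, centre of the ribbed press strip, 30 mm behind the pivot axis; level with the duct's top (80 mm) when shut. Axes are the cover's and turn with it (x to the rear, y along the duct, z out of the top face).
- cover_4_pivot (a point): Middle of the pivot axis of cover 4 (the axis runs along the duct's y), 77 mm above the bench, 3 mm under the shut cover's top face. The cover is 110 mm (x) by 92 mm (y) by 6 mm, a grey top sheet on an aluminium plate: 60 mm of it lie in front of this axis, 50 mm behind it.
- cover_4_edge (a point): Middle of the front edge of cover 4, 60 mm in front of the pivot axis, at mid-thickness; when the cover is upright it stands 60 mm above the axis.
- vial: Small capped jar, 32 mm across, 50 mm high, standing on the duct's deck at the +y end; origin at the centre of its foot. Not part of the job.
- bottle: Reagent bottle, 64 mm across, 125 mm high, standing behind the duct; origin at the centre of its foot. Not part of the job.
- rack: Yellow tube rack, 85 by 210 by 45 mm, standing behind the duct; origin at the centre of its underside. Not part of the job.
- marker: Black marker pen, 130 mm long (own y), 14 mm thick, lying in front of the duct; origin under its middle. Not part of the job.

How it is judged (in metres and radians):
On the way, in this order (a step that is already met when the one before it is completed fails the run):
1. the free cover is pressed on its top face with the fingers and rocks (more than 0.1 rad) (((value of joint cover_1 above 0.1 rad and contact force between the fingers and cover_1_c1 above 0.5 N) or (value of joint cover_2 above 0.1 rad and contact force between the fingers and cover_2_c1 above 0.5 N) or (value of joint cover_3 above 0.1 rad and contact force between the fingers and cover_3_c1 above 0.5 N) or (value of joint cover_4 above 0.1 rad and contact force between the fingers and cover_4_c1 above 0.5 N))), for 0.05 s.
2. that cover stands upright (more than 1.35 rad) (((value of joint cover_1 above 1.35 rad and value of joint each of cover_2, cover_3, cover_4 below 0.1 rad) or (value of joint cover_2 above 1.35 rad and value of joint each of cover_1, cover_3, cover_4 below 0.1 rad) or (value of joint cover_3 above 1.35 rad and value of joint each of cover_1, cover_2, cover_4 below 0.1 rad) or (value of joint cover_4 above 1.35 rad and value of joint each of cover_1, cover_2, cover_3 below 0.1 rad))), for 0.2 s.
At the end, for the whole second after the job is handed in: The free cover stands open by more than 1.35 rad (upright is 1.57) and is at rest, the three latched covers are shut (under 0.1 rad), and the vial, bottle, rack and marker are within 30 mm of where they were (((value of joint cover_1 above 1.35 rad and value of joint each of cover_2, cover_3, cover_4 below 0.1 rad) or (value of joint cover_2 above 1.35 rad and value of joint each of cover_1, cover_3, cover_4 below 0.1 rad) or (value of joint cover_3 above 1.35 rad and value of joint each of cover_1, cover_2, cover_4 below 0.1 rad) or (value of joint cover_4 above 1.35 rad and value of joint each of cover_1, cover_2, cover_3 below 0.1 rad)) and velocity of joint each of cover_1, cover_2, cover_3, cover_4 below 0.1 rad/s and distance of each of vial, bottle, rack, marker from where it was at the start of the episode below 0.03 m); the robot touches nothing.
It fails at once if a cover is struck or forced: more than 90 N on its top (contact force between the fingers and cover_1_c1 above 90 N or contact force between the fingers and cover_2_c1 above 90 N or contact force between the fingers and cover_3_c1 above 90 N or contact force between the fingers and cover_4_c1 above 90 N).
It fails at once if a cover is gripped: the fingers press on its top sheet and its underside plate at once, over 8 N each ((contact force between the fingers and cover_1_c1 above 8 N and contact force between the fingers and cover_1_c0 above 8 N) or (contact force between the fingers and cover_2_c1 above 8 N and contact force between the fingers and cover_2_c0 above 8 N) or (contact force between the fingers and cover_3_c1 above 8 N and contact force between the fingers and cover_3_c0 above 8 N) or (contact force between the fingers and cover_4_c1 above 8 N and contact force between the fingers and cover_4_c0 above 8 N)).
It fails at once if the vial, bottle, rack or marker is moved by more than 30 mm (not (distance of vial from where it was at the start of the episode below 0.03 m) or not (distance of bottle from where it was at the start of the episode below 0.03 m) or not (distance of rack from where it was at the start of the episode below 0.03 m) or not (distance of marker from where it was at the start of the episode below 0.03 m)).
It fails at once if the vial or bottle is tipped (angle between any of vial, bottle's own z axis and vertical above 0.5 rad).
It also fails if it takes over 48 s, if anything falls off the work surface, if the arm or the gripper's body presses on something with over 40 N, if the wrist force passes 120 N, or if a joint passes its speed limit or range.

## Working session

There is one attempt and no reset: what is moved stays moved. The work goes in short steps, each a Python script; the robot and the scene stay as the last script left them, time stands still between calls to the robot, and variables do not carry over. Pictures are saved under pics/ and viewed, about 8 in all and at most 12, crops included, and the job is handed in when it is done.

```bash
mkdir -p pics; python3 - <<'E'
from bench import vision, telemetry
import cv2
for n in("scene","top"):
    f=vision.grab_frame(n); cv2.imwrite(f"pics/{n}0.png",cv2.cvtColor(cv2.resize(f,(800,600),interpolation=cv2.INTER_CUBIC),cv2.COLOR_RGB2BGR)); print(n,vision.camera_params(n))
s=telemetry.sense();print(s)
E
```

```text
scene {'fov_y': 49.62932287115435, 'cx': 284.53458243651886, 'cy': 208.1908239465388, 'R': array([[ 0.36579506,  0.93055273,  0.01629713],
       [ 0.75700672, -0.28729724, -0.58685699],
       [-0.54141925,  0.22700642, -0.80952658]]), 't': array([-265.61466686, -376.68068969, 1215.90826908])}
top {'fov_y': 50.95697809196304, 'cx': 268.6133783520932, 'cy': 206.51531968116342, 'R': array([[-0.00322128, -0.9993292 , -0.03647971],
       [-0.99382911,  0.00724403, -0.11068526],
       [ 0.11087527,  0.03589804, -0.99318579]]), 't': array([ 80.71889905, 579.45862055, 688.41109741])}
{'time_s': 0.1, 'joints': array([ 1.14250655e+00,  4.94121881e-01,  1.34606913e+00,  1.99644061e-05,
        1.30249484e+00, -9.54836536e-02]), 'qd': array([ 0.00120741, -0.00186969, -0.00213995, -0.00047148, -0.00121501,
        0.00011601]), 'joint_torque': array([ 1.71913151e-03, -8.83587813e+01, -3.84561074e+01, -1.28586403e-04,
        5.42198381e-03, -1.83111877e-05]), 'position': array([204.04112031, 590.43686782, 249.75936415]), 'orientation': array([-1.50811529e-04,  1.65638765e-01,  9.86186342e-01, -5.25469059e-04]), 'ft_force': array([0.54671694, 0.39274116, 0.08204987]), 'moment': array([ 0.01182404, -0.02370744,  0.00257977]), 'opening': 0.9988309836265984}
```

View pics/top0.png

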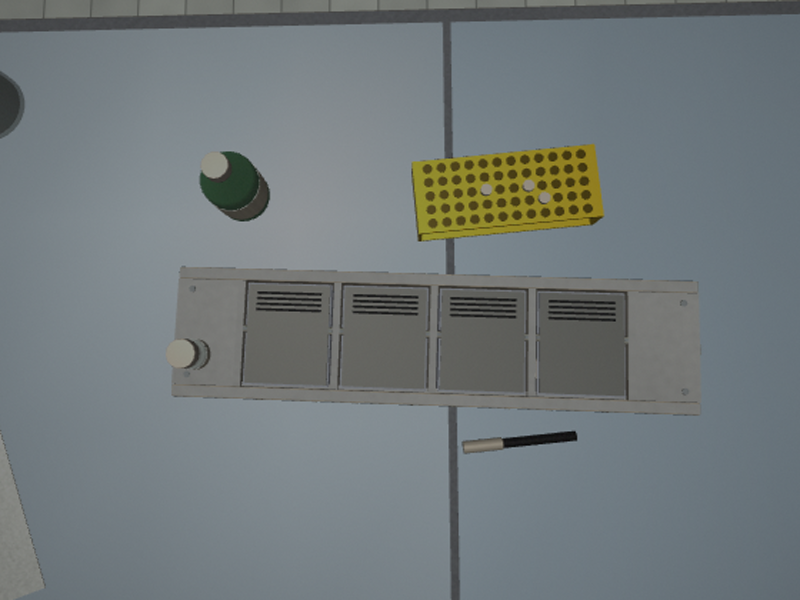

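View pics/scene0.png

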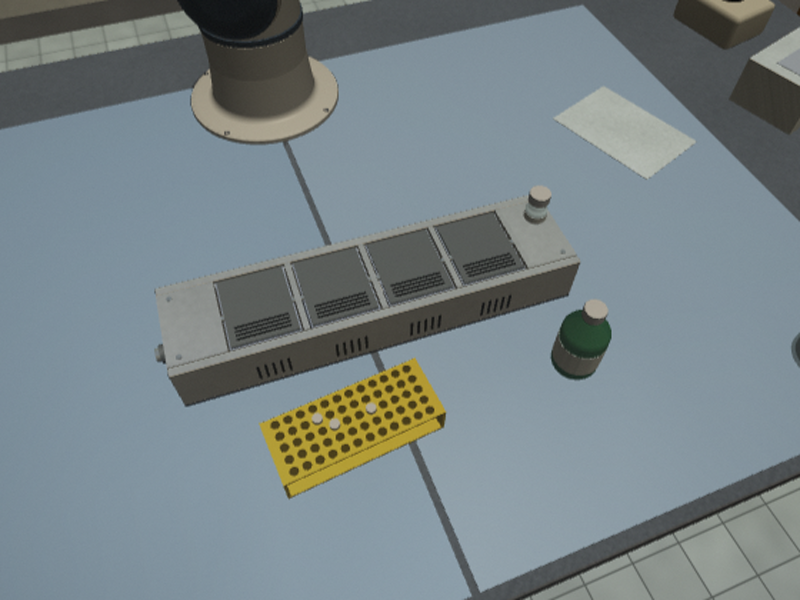

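The top view shows the duct with the ribs at the rear (image top). Covers 1 to 4 run left to right, with strips at about (289,297), (385,303), (483,307) and (582,311). The vial is on the left deck at (188,354), the bottle at (240,190), the rack at (510,190) and the marker at (520,441). The scene view agrees, seen from the rear. Next I fit the pivot line from the cover corners.

```bash
cat > h.py <<'E'
import numpy as np
from scipy.spatial.transform import Rotation as R
from bench import vision
def proj(cam,X):
    c=vision.camera_params(cam);f=210/np.tan(np.radians(c["fov_y"]/2))
    Y=np.asarray(X)@c["R"].T+c["t"]
    return np.c_[f*Y[:,0]/Y[:,2]+c["cx"],f*Y[:,1]/Y[:,2]+c["cy"]]
YK=[156,52,-52,-156]
def world(p,l):  # p: x,y of pivot line centre, yaw
    l=np.atleast_2d(l).astype(float);c,s=np.cos(p[2]),np.sin(p[2])
    return np.c_[p[0]+c*l[:,0]-s*l[:,1],p[1]+s*l[:,0]+c*l[:,1],l[:,2]]
E
python3 - <<'E'
from h import *
from scipy.optimize import least_squares
from bench import planner
L=lambda y:[[50,y+46,80],[50,y-46,80],[-60,y-46,80],[-60,y+46,80]]
l=np.array(L(156)+L(-156))
top=np.array([[246,282],[332,283],[330,388],[242,386],[538,291],[627,292],[627,398],[538,395]])*.7
sc=np.array([[525,268],[467,281],[436,226],[497,212],[302,332],[230,348],[215,282],[290,264]])*.7
for cams in (("top",),("scene",),("top","scene")):
    D={"top":top,"scene":sc}
    r=least_squares(lambda p:np.concatenate([(proj(c,world([p[0],p[1],p[2]/100],l))-D[c]).ravel() for c in cams]),[550,50,0])
    p=r.x*[1,1,.01];print(cams,p,np.abs(r.fun).max(),np.round(r.fun,1))
# other objects at guessed heights
c=vision.camera_params("top");f=210/np.tan(np.radians(c["fov_y"]/2))
def ray(u,v,z):
    d=c["R"].T@[(u*.7-c["cx"])/f,(v*.7-c["cy"])/f,1];o=-c["R"].T@c["t"];return o+d*(z-o[2])/d[2]
print("bottle top",ray(214,165,125),"vial top",ray(183,354,130),"rack",ray(420,232,45),ray(597,146,45))
E
```

```text
('top',) [ 5.32466796e+02  2.30784656e+01 -3.42380058e-02] 1.3406182554546433 [ 1.3  0.4  0.3  1.3 -1.2 -0.1  0.2 -0.7  0.2 -0.6 -0.7  0.3  0.1 -0.3
 -0.1 -0.2]
('scene',) [ 5.34857964e+02  2.90428064e+01 -3.98842798e-02] 3.87685254908385 [ 2.3 -0.3 -1.   2.6  0.3  0.1 -1.  -0.5  1.5 -2.2  0.8  0.5  0.8 -0.4
 -3.9  0.2]
('top', 'scene') [ 5.33313004e+02  2.54171486e+01 -3.66856159e-02] 5.96859203245225 [-0.  -0.4 -1.1  0.5 -2.8 -0.9 -1.4 -1.6 -1.3 -0.9 -2.2  0.1 -1.6 -0.5
 -1.8 -0.6  0.2 -0.6 -3.   2.3 -1.8 -0.  -3.1 -0.7 -0.6 -2.2 -1.3  0.7
 -1.3 -0.2 -6.   0.3]
bottle top [706.35040244 249.70829121 125.        ] vial top [511.58159969 274.06155768 130.        ] rack [650.53728593  35.69538552  45.        ] [ 748.47239358 -167.57880303   45.        ]
```

```bash
cat >> h.py <<'E'
P=[533,24,-0.035]
A=np.radians(30); SA,CA=np.sin(A),np.cos(A)
ZT=np.array([-SA,0,-CA]); UX=np.array([CA,0,-SA])   # tool axis; across the tip towards the rear (duct frame)
M=R.from_euler("z",P[2]).as_matrix()@np.c_[[-CA,0,SA],[0,1,0],ZT]
Q=R.from_matrix(M).as_quat()[[3,0,1,2]]
def tcp(x,y,z,corner=0,tip=19):
    """TCP for the tip's rear(+1)/front(-1) corner or centre (0) at duct x (from the pivot), y, z"""
    return world(P,np.array([x,y,z])-corner*11*UX-tip*ZT)[0]
E
python3 - <<'E'
from h import *
from bench import planner,telemetry
print(Q)
for y in YK:
  for x,z,c in((30,130,1),(30,80,1),(30,70,1),(3,59,-1)):
    q=planner.ik(tcp(x,y,z,c),Q);print(y,x,z,None if q is None else np.round(q,2))
E
```

```text
[-0.25877941  0.01690284  0.96577792  0.0045291 ]
156 30 130 [ 0.15  0.8   1.14  0.1   1.72 -1.39]
156 30 80 [ 0.15  0.85  1.17  0.09  1.64 -1.4 ]
156 30 70 [ 0.15  0.86  1.17  0.09  1.62 -1.4 ]
156 3 59 [ 0.16  0.88  1.21  0.1   1.57 -1.4 ]
52 30 130 [ 0.01  0.77  1.2   0.02  1.69 -1.53]
52 30 80 [ 0.01  0.83  1.23  0.02  1.61 -1.53]
52 30 70 [ 0.01  0.84  1.24  0.02  1.59 -1.53]
52 3 59 [ 0.01  0.86  1.27  0.02  1.54 -1.53]
-52 30 130 [-0.13  0.76  1.22 -0.05  1.68 -1.66]
-52 30 80 [-0.13  0.82  1.25 -0.05  1.59 -1.65]
-52 30 70 [-0.13  0.83  1.25 -0.05  1.58 -1.65]
-52 3 59 [-0.13  0.85  1.29 -0.05  1.52 -1.65]
-156 30 130 [-0.27  0.77  1.19 -0.12  1.68 -1.79]
-156 30 80 [-0.27  0.83  1.22 -0.12  1.6  -1.78]
-156 30 70 [-0.27  0.84  1.23 -0.12  1.58 -1.78]
-156 3 59 [-0.28  0.86  1.26 -0.12  1.53 -1.78]
```

```bash
cat >> h.py <<'E'
from bench import bot,telemetry
def probe(y,floor=72.5):
    """press the strip; True if it gives"""
    bot.line_to(tcp(30,y,84,1),feed=80)
    f0=telemetry.sense()["ft_force"];tr=[];z=84
    while z>floor:
        z-=0.75; bot.line_to(tcp(30,y,z,1),feed=20)
        s=telemetry.sense();df=s["ft_force"]-f0;tr.append((z,round(df[2],1)))
        if df[2]>9:break
    print(y,round(s["time_s"],1),np.round(f0,1),tr,np.round(df,1))
    return df[2]<=9
E
python3 - <<'E'
from h import *
from bench import eoat
import cv2
eoat.move_gripper(0.0)
bot.move_to(tcp(30,156,190,1),Q)
bot.line_to(tcp(30,156,95,1),feed=150)
s=telemetry.sense();print(s["time_s"],s["position"],s["opening"],tcp(30,156,95,1))
f=vision.grab_frame("scene"); cv2.imwrite("pics/a.png",cv2.cvtColor(cv2.resize(f[100:310,210:490],(800,600),interpolation=cv2.INTER_CUBIC),cv2.COLOR_RGB2BGR))
E
```

```text
3.6333 [568.81969731 179.11185678 117.76489289] 0.0010904797954725681 [568.41424885 178.85559371 116.95448267]
```

View pics/a.png

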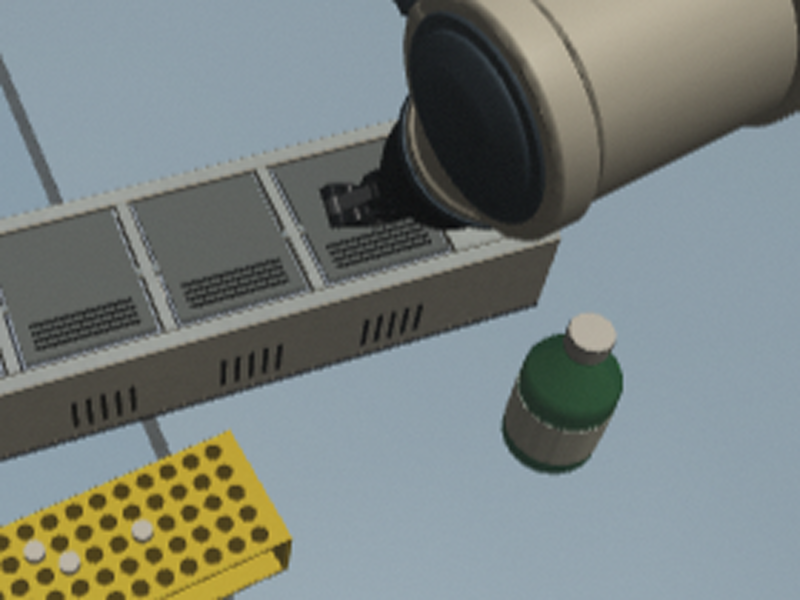

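Gripper is over cover 1, tip at crop (343,222), i.e. about full-frame (330,178). I compare that with the projected position before pressing.

```bash
python3 - <<'E'
from h import *
for n,x,z,c in(("rear corner",30,95,0),("strip",30,80,0)):
    print(n,(proj("scene",world(P,[x,156,z]))-[210,100])/.35)
print("front corner",(proj("scene",world(P,np.array([30,156,95])-22*UX))-[210,100])/.35)
E
```

```text
rear corner [[377.12652396 229.48234069]]
strip [[374.51252994 243.49843866]]
front corner [[367.67388099 198.33273672]]
```

The tip looks about 30 px left of where I expected it, so I look closer with an enlarged crop and the top camera.

```bash
python3 - <<'E'
from h import *
import cv2
f=vision.grab_frame("scene")[140:210,300:370];t=vision.grab_frame("wrist")
a=cv2.resize(f,(400,400),interpolation=cv2.INTER_CUBIC);b=cv2.resize(t,(400,300))
im=np.zeros((400,800,3),np.uint8);im[:,:400]=a;im[:300,400:]=b
cv2.imwrite("pics/b.png",cv2.cvtColor(cv2.convertScaleAbs(im,alpha=1.5),cv2.COLOR_RGB2BGR))
g=lambda X:np.round(proj("wrist",world(P,X))*400/560+[400,0])
print(g([[30,156,80],[50,202,80],[50,110,80],[-60,110,80],[-60,202,80]]))
print(vision.camera_params("wrist"))
E
```

```text
[[597. 210.]
 [667. 242.]
 [527. 242.]
 [537.  89.]
 [657.  89.]]
{'fov_y': 60.303810799834345, 'cx': 276.5711506138281, 'cy': 208.25617273994067, 'R': array([[ 3.56204634e-02,  9.99365369e-01, -2.02952812e-04],
       [ 9.69665786e-01, -3.46110187e-02, -2.41971779e-01],
       [-2.41825240e-01,  8.42235049e-03, -9.70283266e-01]]), 't': array([-199.27496953, -483.87135369,  388.51523355])}
```

View pics/b.png

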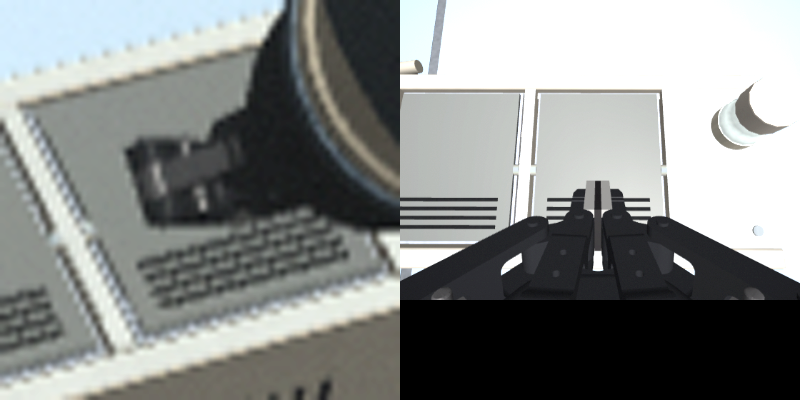

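The wrist view shows the shut fingertips at (597,185), centred on the strip of cover 1. The cover's edges are within 2–4 px of the prediction. The dark blob in the scene view is the gripper linkage, so I go on to press.

```bash
sed -i 's/^P=.*/P=[533,26,-0.035]/' h.py; python3 - <<'E'
from h import *
for y in YK:
    bot.line_to(tcp(30,y,95,1),feed=150)
    if probe(y): print("FREE",y,telemetry.sense()["position"],tcp(30,y,72.5,1));break
    bot.line_to(tcp(30,y,95,1),feed=80)
E
```

```text
156 8.3 [-0.8 -0.5 -0.4] [(83.25, np.float64(1.1)), (82.5, np.float64(-0.4)), (81.75, np.float64(0.9)), (81.0, np.float64(0.6)), (80.25, np.float64(0.7)), (79.5, np.float64(0.3)), (78.75, np.float64(0.9)), (78.0, np.float64(0.9)), (77.25, np.float64(2.4)), (76.5, np.float64(2.7)), (75.75, np.float64(1.0)), (75.0, np.float64(1.5)), (74.25, np.float64(1.6)), (73.5, np.float64(1.4)), (72.75, np.float64(2.2)), (72.0, np.float64(1.4))] [0.8 2.1 1.4]
FREE 156 [568.32255322 180.83282617  93.89271988] [568.41424885 180.85559371  94.45448267]
```

```bash
python3 - <<'E'
from h import *
import cv2
t=vision.grab_frame("wrist")
cv2.imwrite("pics/c.png",cv2.cvtColor(cv2.convertScaleAbs(cv2.resize(t[80:360,100:480],(760,560),interpolation=cv2.INTER_CUBIC),alpha=0.8),cv2.COLOR_RGB2BGR))
print(telemetry.sense()["time_s"])
E
```

```text
8.375
```

View pics/c.png

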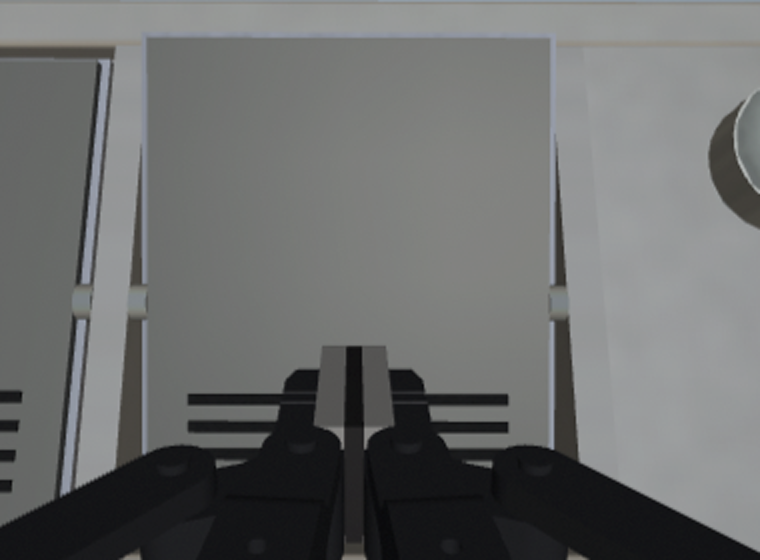

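Wrist view: cover 1's front edge has risen at (350,38) and dark gaps show at both sides below the pivots at (138,300) and (560,300). It rocks, so I follow it round under a force guard.

```bash
python3 - <<'E'
from h import *
import cv2
y=156; f0=np.array([-.8,-.5,-.4]); tip=17.5
def face(th,s):return s*np.cos(th)+3*np.sin(th), 77-s*np.sin(th)+3*np.cos(th)
W=[]
for d in (16,20,24,28): W.append((*face(np.radians(d),32),1,d))
for d in range(30,94,4): W.append((*face(np.radians(d),12+6*(d-30)/60),-1,d))
x,z=W[-1][:2]
W+=[(x-k,z,-1,94+k) for k in range(1,9)]
for x,z,c,d in W:
    bot.line_to(tcp(x,y,z,c,tip),feed=50)
    s=telemetry.sense();df=s["ft_force"]-f0
    print(d,np.round([x,z],0),np.round(df,1))
    if np.linalg.norm(df)>(18 if d<84 else 14):print("stop");break
print(s["time_s"],s["position"],tcp(x,y,z,c,tip))
t=vision.grab_frame("wrist");u=vision.grab_frame("scene")
im=np.zeros((600,800,3),np.uint8);im[:300,:400]=cv2.resize(t,(400,300));im[:300,400:]=cv2.resize(u,(400,300))
im[300:,:400]=cv2.resize(vision.grab_frame("top"),(400,300));im[300:,400:]=cv2.resize(u[110:215,260:400],(400,300),interpolation=cv2.INTER_CUBIC)
cv2.imwrite("pics/d.png",cv2.cvtColor(im,cv2.COLOR_RGB2BGR))
E
```

```text
16 [32. 71.] [-0.   0.4  1.9]
20 [31. 69.] [1.4 0.7 1.4]
24 [30. 67.] [0.7 2.  1. ]
28 [30. 65.] [2.  0.7 0.8]
30 [12. 74.] [1.5 0.3 3.3]
34 [12. 73.] [1.8 0.9 3.8]
38 [12. 71.] [0.8 0.1 3.4]
42 [12. 70.] [2.3 0.7 3.4]
46 [12. 69.] [2.4 0.5 3.3]
50 [11. 68.] [2.7 0.  2.7]
54 [11. 67.] [3.  0.8 1.8]
58 [10. 66.] [ 2.6 -0.2  2.3]
62 [10. 65.] [2.3 1.  2.1]
66 [ 9. 64.] [2.8 0.9 1.4]
70 [ 8. 63.] [2.8 0.8 1.4]
74 [ 7. 62.] [4.1 1.  0.8]
78 [ 6. 61.] [3.3 0.1 1. ]
82 [ 5. 60.] [3.5 0.4 2.2]
86 [ 4. 60.] [2.7 0.5 2.2]
90 [ 3. 59.] [8.6 0.1 4.2]
95 [ 2. 59.] [12.3  0.6  3.6]
96 [ 1. 59.] [17.8 -1.1  4.4]
stop
13.875 [560.30370926 181.17736268  68.9765234 ] [557.72335924 181.22992771  68.65544457]
```

View pics/d.png

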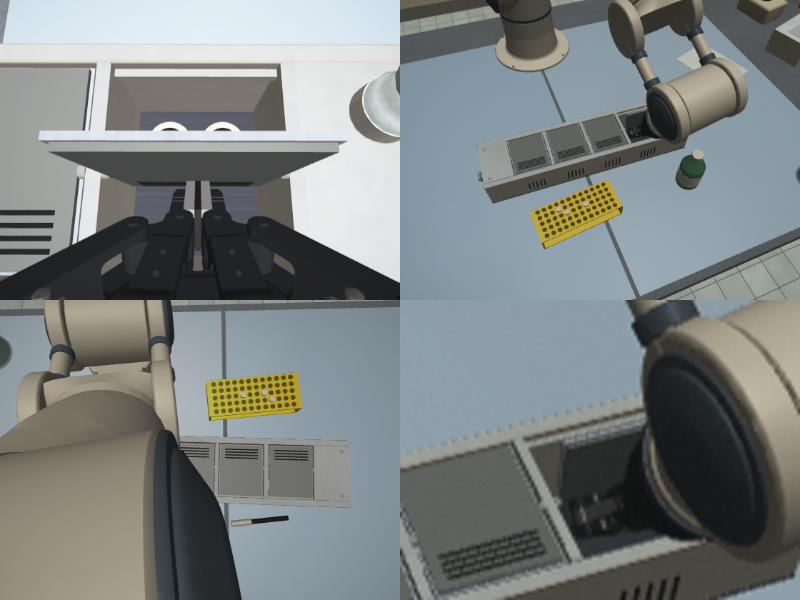

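Cover 1 stands upright: in the wrist panel its edge runs along (40–345,135), the outlets show behind it, and the force rose on the stop at about 88°. I back off along the tool axis and check with the view clear.

```bash
python3 - <<'E'
from h import *
import cv2
p=np.array(telemetry.sense()["position"]);D=R.from_euler("z",P[2]).as_matrix()
a=p+D@[4.,0,0]; bot.line_to(a,feed=30)
print(np.round(telemetry.sense()["ft_force"],1))
b=a-D@ZT*90; bot.line_to(b,feed=80)
print(np.round(telemetry.sense()["ft_force"],1))
bot.line_to(b+[0,0,120],feed=150)
j=telemetry.sense()["joints"].copy(); j[0]-=0.9; bot.set_joints(j)
bot.pause(.3);s=telemetry.sense();print(s["time_s"],s["position"],np.round(s["ft_force"],1))
u=vision.grab_frame("scene");t=vision.grab_frame("top")
im=np.hstack([cv2.resize(u,(400,300)),cv2.resize(t,(400,300))]);im=np.vstack([im,np.hstack([cv2.resize(u[80:230,260:460],(400,300),interpolation=cv2.INTER_CUBIC),cv2.resize(t[150:300,100:300],(400,300))])])
cv2.imwrite("pics/e.png",cv2.cvtColor(im,cv2.COLOR_RGB2BGR))
# upright prediction of front edge
print(proj("scene",world(P,[[0,202,137],[0,110,137]])),proj("top",world(P,[[0,202,137],[0,110,137]])))
E
```

```text
[ 0.4 -0.3 -0.1]
[-0.2  0.7 -0.5]
18.9083 [ 519.32478651 -365.11096433  265.99573352] [ 0.2 -0.4  0.8]
[[361.37012988 148.4384978 ]
 [316.50065472 159.97102543]] [[159.40400447 227.26414665]
 [224.41845418 229.19747187]]
```

View pics/e.png

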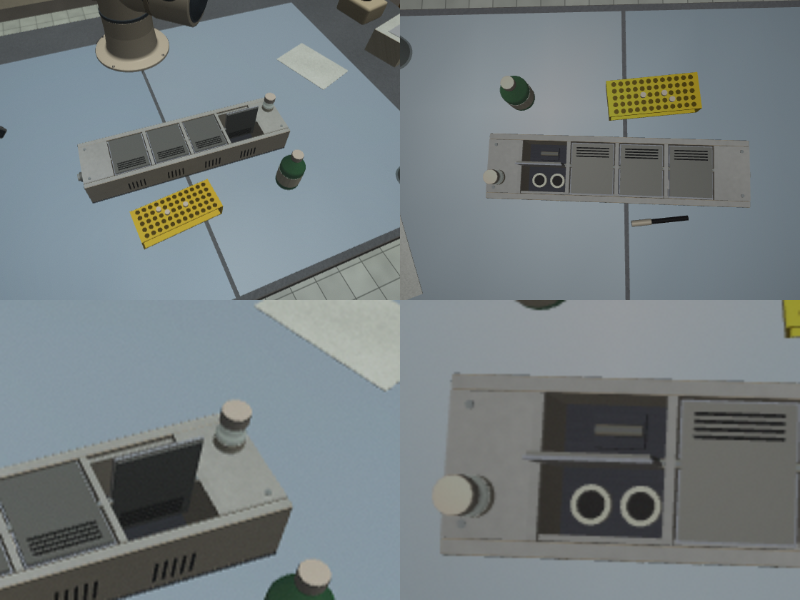

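Cover 1 stands upright. In the top view its front edge is at row 228, against 227–229 predicted for 90°. The other covers are shut and nothing else has moved, so I hand in.

```bash
python3 -c "
from bench import hand_in; hand_in()"
```

```text
the job is handed in; nothing more can be done
```

Cover 1, at the duct's +y end, was the unlatched one. It now stands upright, and I handed the job in with about 19 s on the robot's clock.

- **Finding it:** I pressed the strip of cover 1 first with the shut fingertips, and it gave at about 2 N. The wrist view confirmed it rocked, so covers 2, 3 and 4 were never touched.
- **Opening it:** I followed the cover round with the tool tilted 30°. The readings stayed around 2–4 N until it met its stop near 90°, where I stopped at about 18 N. I then backed off.
- **Last checks:**
  - In the top view the cover's edge was at row 228, against 227–229 predicted for upright.
  - The outlets were clear.
  - The other three covers were shut.
  - The vial, bottle, rack and marker looked unmoved by eye; I did not measure them.
  - The force on the tool read about zero, and the arm was clear of everything.
- **Disagreements:** The scene camera's fit put the duct about 6 mm away in y from the top camera's, so I used the top fit, nudged 3 mm in y after the wrist view. Contact also came about 2 mm lower than expected, so I shortened the assumed fingertip length by 1.5 mm for the opening move.

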